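# Slide the cold block out from under its dock lip and put it on the mat

## Robot

A 6-joint arm with a two-finger parallel gripper is mounted at the origin on a cart in front of the work surface, level with it; the furniture and walls round the work are solid. World frame = base frame: x ahead of the robot, y to its left, z up, the work surface at z = 0. Lengths are in mm, angles in rad, forces in N, time in s.
With the tool pointing down it reaches from about 275 to 750 mm from the base axis. Payload 10.2 kg.
Tool frame: the origin (TCP) lies midway between the tips of the shut fingers; the grasp point (between the pads) lies 19 mm behind it; z points along the fingers, y is the line along which they close (so a half turn about z gives the same grasp; the last joint's range is limited). The gripper opens to 88 mm and grips with 3 to 60 N. Pads are 18 mm wide; open, the fingers measure 123 mm over their backs; the gripper's body (75 mm by 187 mm) begins 45 mm behind the grasp point.
Start: joints at [1.043, 0.313, 1.498, -0, 1.331, -0.223], TCP at [157.567, 500.803, 238.72] pointing down, gripper open.
Joint ranges: [-2.94, 2.94], [-0.97, 2.17], [0.19, 2.56], [-1.23, 4.37], [0.02, 3.11], [-2.88, 2.88]. Speed limits (rad/s): [2.39, 2.39, 3.01, 3.14, 3.14, 3.14].

## Interface

Orientations are given as a unit quaternion [w, x, y, z].
In Python, from rig import ctrl gives the robot as it stands.
- The arm moves only by the tool drive_tool, never from a script. Its argument "moves" is one flat list of numbers, 7 for each row, row after row: the turn, a rotation vector about the tool's x, y, z in rad, then the shift along the tool's x, y, z in cm, then the closure, from 0 (fully open) to 1 (shut). In form: [wx, wy, wz, x, y, z, claw, wx, wy, wz, x, y, z, claw, ...]. A call has 1 to 12 rows; each row shifts and turns the commanded pose from where the row before left it, along the tool's axes as they then stand; what a row does not reach is not made up. A row lasts 1/12 s, in which the tool goes at most 41.7 mm and 7.16 degrees, less where a joint would pass 70% of its speed; a pose out of reach is approached as far as the arm can. A call with a gripper value outside its range is refused whole. The fingers move at their own pace and stop on an object; the grip force is fixed at half the most. Time passes only in rows, so rows that do not move let the fingers close. It gives the time, the measured TCP pose, the force, the opening and the grip force at its end, in the units of the state.
- ctrl.observe(): the state, without advancing time (a new reading comes with each control period).
- ctrl.snapshot(name): name is "scene" or "side" or "wrist"; returns the picture (384x512x3 uint8, red, green, blue); there is no depth.
- ctrl.camera_info(name): a dict with "fov_y" (degrees; the focal length in pixels is half the picture's height over the tangent of half this angle, whatever the lens; pixels are square), "cx", "cy" (the principal point, pixels), "k1" (the pictures are not rectified: a ray, as slopes to the right and down, at radius r is drawn at 1 + k1 r^2 times it, then the intrinsics apply), "extrinsics" (4x4, takes a point from camera to world coordinates); the wrist camera has in their place "T_tool_cam" (4x4, takes a point from camera to tool coordinates, whose origin is the TCP and whose axes are the flange's). Camera axes: x right, y up, looking along -z (the intrinsics and any distortion apply to the point x, -y, -z); pixel columns grow to the right and rows downward; lengths in mm; the calibration is good to about 2 mm. A picture is of the moment at which its call begins: read the wrist's pose just before it. camera_info takes no time and is no camera call.
- ctrl.close_job(): hands the job in; it is judged then, once.
The state is a dict: "t": time; "q": joint angles; "dq": joint speeds; "effort": joint torques, N m; "tool_pos": TCP position; "eef_rot": TCP orientation; "wrist_force": force on the tool from outside, world axes, zero at the start; "moment": the same for the moment, N m; "grip_width": finger opening in mm; "grasp_force": force on a finger pad.
Only numpy, scipy, OpenCV 4.12 (cv2) and the standard library are available. Lean on these libraries where they do the work, as an engineer would, in place of code of your own. Each camera call takes 0.05 s, during which the arm holds its last target. There are 200 camera calls.

## Task

The blue cold block sits in its grey bench dock with its far end held under the dock's overhanging metal lip. Slide it straight out along the dock's base, towards the open front, until it is clear of the lip; then lift it and set it down gently and flat in the middle of the green mat, keeping it level all the way. Leave the white strip rack in the other dock where it is.

Things in the scene. Friction and masses are not known exactly. Their poses are not given: they have to be found in the camera images.
- cold_block: Dark blue block, 62 x 96 x 34 mm (x, y, z), 0.3-0.6 kg, loose. Origin: centre of its underside; z up. It rests on the dock's base (underside 5 mm, top 39 mm above the worktop), its long y axis along the dock's x axis. Grip it across its 62 mm width in front of the lip, with the fingertips above the dock's side guides.
- cold_dock: Grey dock fixed to the worktop. Origin: on the worktop under the centre of the fully home block (at start 0-4 mm forward). +x: closed back; -x: open front. Base 5 mm thick, 80 wide, x -93 to 57. Side guides 34-40 mm off the middle, tops 11 mm above worktop. Back wall x 49-57. Metal lip, 68 wide, x 20 to 57, z 42-48, covers the rear 28 mm of the block, which slides freely to -x; 40 mm clears it.
- mat: Square green mat, 150 x 150 x 4 mm, fixed flat on the worktop. Origin: centre of its underside; z up. Its top is 4 mm above the worktop.
- strip_rack: White finned strip rack, 72 x 92 x 42 mm (x, y, z), loose, under the lip of the second, similar grey dock (90 mm wide, 146 mm long, lip top 56 mm above the worktop). To be left alone. Origin: centre of its underside, 5 mm above the worktop.
Things that resemble listed ones, but are neither listed nor needed, are in the scene too. Leave any red look-alike of the cold_dock alone.

How it is judged (in metres and radians):
On the way, in this order (a step that is already met when the one before it is completed fails the run):
1. the block has been slid forward along the base of its dock, out from under the lip, before being lifted (x of cold_block in the frame of cold_dock between -0.12 and -0.026 m and z of cold_block in the frame of cold_dock below 0.016 m), for 0.05 s.
2. the held block has been lowered over the mat to within 15 mm of it (not dropped) (horizontal distance between cold_block and mat below 0.03 m and z of cold_block in the frame of mat below 0.019 m and contact force between the fingers and cold_block above 1 N), for 0.05 s.
At the end, for the whole second after the job is handed in: The cold block rests flat on the mat (underside within 4 mm of the mat's top, tilt under 6 degrees), its centre within 30 mm of the mat's centre, in any direction, at rest and released (horizontal distance between cold_block and mat below 0.03 m and z of cold_block in the frame of mat between 0.001 and 0.008 m and angle between cold_block's own z axis and vertical below 0.1 rad and linear speed of cold_block below 0.02 m/s and contact force between the fingers and cold_block below 0.1 N); the robot touches nothing.
It fails at once if the cold block is tipped by more than 20 degrees (angle between cold_block's own z axis and vertical above 0.35 rad).
It fails at once if the white strip rack is moved by more than 20 mm (distance of strip_rack from where it was at the start of the episode above 0.02 m).
It also fails if it takes over 42 s, if anything falls off the work surface, if the arm or the gripper's body presses on something with over 40 N, if the wrist force passes 120 N, or if a joint passes its speed limit or range.

## Working session

There is one attempt and no reset: what is moved stays moved. The work goes in short steps, Python scripts to look and compute and a tool call to move; the robot and the scene stay as the last step left them, time stands still between calls to the robot, and variables do not carry over. Pictures are saved under pics/ and viewed, at most 10 in all, crops included, and the job is handed in when it is done.

Besides the shell and the picture viewer there is one more tool, called after "Emit:" as name(argument=value, ...) on one line, values as JSON. drive_tool: Moves the arm, as the interface text tells. Its arguments: {"type":"object","properties":{"moves":{"type":"array","items":{"type":"number"}}},"required":["moves"]}

```bash
mkdir -p pics; ls; python3 - <<'E'
from rig import ctrl
import cv2,numpy as np
s=ctrl.observe();print(s)
ims=[]
for n in("scene","side"):
    im=ctrl.snapshot(n);np.save(f"pics/{n}.npy",im);cv2.imwrite(f"pics/{n}1.png",im[:,:,::-1]);c=ctrl.camera_info(n);print(n,c)
im=ctrl.snapshot("wrist");cv2.imwrite("pics/wrist1.png",im[:,:,::-1]);print(ctrl.camera_info("wrist"))
E
```

```text
pics
{'t': 0.0, 'q': array([ 1.04259701e+00,  3.13459844e-01,  1.49842484e+00,  1.59447122e-05,
        1.33097116e+00, -2.23410732e-01]), 'dq': array([-0.00085044,  0.00193316, -0.0011326 , -0.00038988,  0.00022916,
       -0.00132772]), 'effort': array([ 5.26010481e-04, -4.02230215e+01, -2.52260631e+01,  6.94211922e-02,
        3.54088575e-02, -7.53240806e-05]), 'tool_pos': array([157.43987473, 500.59076906, 238.16063249]), 'eef_rot': array([-2.39011496e-04,  1.51806955e-01,  9.88409960e-01, -5.84675535e-04]), 'wrist_force': array([ 0.60403625,  0.66441228, -0.07885054]), 'moment': array([-0.08442704,  0.02874635, -0.00117385]), 'grasp_force': 0.0, 'grip_width': 88.27163696059434}
scene {'fov_y': 47.311080244639854, 'cx': 248.0844550839968, 'cy': 195.1961141445948, 'k1': -0.12935946378141416, 'extrinsics': array([[ 8.58109260e-01,  2.69431561e-01, -4.37098538e-01,
         8.52105365e+01],
       [-5.13447465e-01,  4.42807256e-01, -7.35046553e-01,
        -6.64446925e+02],
       [-4.49433583e-03,  8.55177390e-01,  5.18315959e-01,
         5.44117974e+02],
       [ 0.00000000e+00, 
[... 292 characters left out ...]
e-01,  4.86892798e-01, -8.61080737e-01,
        -9.16917370e+02],
       [ 1.77959220e-02,  8.71635147e-01,  4.89832090e-01,
         6.03004143e+02],
       [ 0.00000000e+00,  0.00000000e+00,  0.00000000e+00,
         1.00000000e+00]])}
{'fov_y': 70.50811365359002, 'cx': 256.6348463453779, 'cy': 186.9186571494776, 'k1': -0.06176087458226124, 'T_tool_cam': array([[-3.82562612e-04,  9.48841279e-01,  3.15753197e-01,
         8.09557274e+01],
       [ 9.99999922e-01,  3.92452244e-04,  3.22647349e-05,
        -6.34615742e-01],
       [-9.33039386e-05,  3.15753185e-01, -9.48841355e-01,
        -1.46292944e+02],
       [ 0.00000000e+00,  0.00000000e+00,  0.00000000e+00,
         1.00000000e+00]])}
```

View pics/scene1.png

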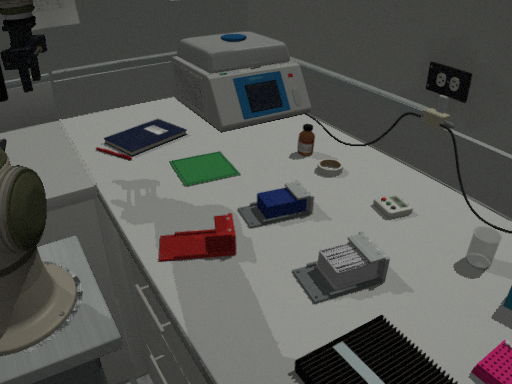

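View pics/side1.png

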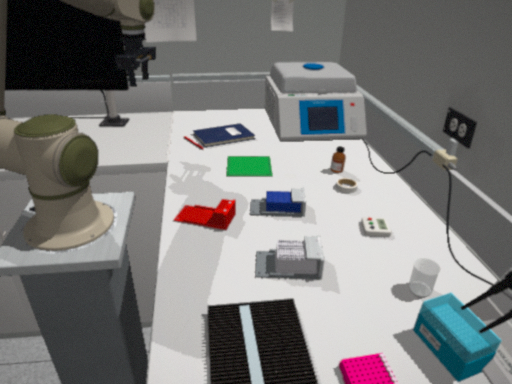

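Scene view candidates: the blue block in the grey dock at (280,203), the dark-blue notebook at (147,136), the red dock at (205,242), and the white rack's dock at (345,268). The mat is at (204,168). I choose (280,203), and (283,203) in the side view. Next I get rough positions and a close crop.

```bash
cat > h.py <<'E'
import cv2,numpy as np
from scipy.spatial.transform import Rotation as R
from rig import ctrl
def cam(n,s=None):
    c=ctrl.camera_info(n)
    if n=="wrist":
        T=np.eye(4);w,x,y,z=s["eef_rot"];T[:3,:3]=R.from_quat([x,y,z,w]).as_matrix();T[:3,3]=s["tool_pos"]
        T=T@c["T_tool_cam"]
    else: T=c["extrinsics"]
    return c,T
def px2w(c,T,uv,z):
    f=192/np.tan(np.radians(c["fov_y"]/2))
    uv=np.asarray(uv,float).reshape(-1,2)
    K=np.array([[f,0,c["cx"]],[0,f,c["cy"]],[0,0,1]])
    p=cv2.undistortPoints(uv[:,None],K,np.array([c["k1"],0,0,0.]),None).reshape(-1,2)
    d=np.c_[p[:,0],-p[:,1],-np.ones(len(p))]@T[:3,:3].T
    o=T[:3,3]
    return (o+d*((z-o[2])/d[:,2])[:,None])
def blob(m,near=None):
    m=cv2.morphologyEx(m,cv2.MORPH_OPEN,np.ones((3,3)))
    cs,_=cv2.findContours(m,cv2.RETR_EXTERNAL,cv2.CHAIN_APPROX_NONE)
    cs=[c for c in cs if cv2.contourArea(c)>60]
    return cs
def hsv(im): return cv2.cvtColor(im,cv2.COLOR_RGB2HSV)
def rect(P):
    r=cv2.minAreaRect(P[:,:2].astype(np.float32));return r
E
python3 - <<'E'
from h import *
for n in("scene","side"):
    im=np.load(f"pics/{n}.npy");H=hsv(im);c,T=cam(n)
    for nm,lo,hi,z in(("mat",(45,120,60),(75,255,255),4),("blue",(110,150,50),(130,255,255),39)):
        for k in blob(cv2.inRange(H,lo,hi)):
            P=px2w(c,T,k[:,0],z);print(n,nm,cv2.boundingRect(k),[np.round(v,2) for v in rect(P)])
im=np.load("pics/scene.npy")[170:240,220:330,::-1]
cv2.imwrite("pics/crop.png",cv2.resize(im,None,fx=6,fy=6,interpolation=cv2.INTER_CUBIC))
E
```

```text
scene mat (174, 152, 62, 33) [array([511.86, 286.72]), array([148.78, 147.12]), np.float64(83.25)]
scene blue (259, 189, 36, 18) [array([559.1,  12.4]), array([60.24, 69.34]), np.float64(78.63)]
side mat (227, 157, 45, 19) [array([512.64, 280.29]), array([136.77, 145.09]), np.float64(83.67)]
side blue (267, 192, 34, 20) [array([568.33, -14.92]), array([97.44, 88.78]), np.float64(80.13)]
```

View pics/crop.png

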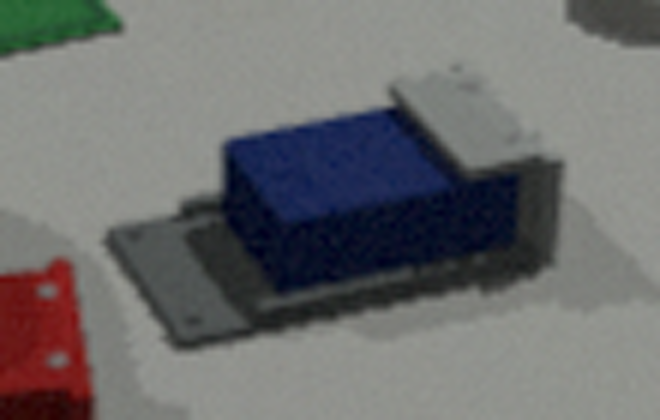

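The crop shows the blue block under a grey lip. Its top corners are at crop px (228,143), (285,220), (455,180) and (393,110), and the open front is to the left.

```bash
python3 - <<'E'
from h import *
c,T=cam("scene")
A=np.array([[228,143],[285,220],[455,180],[393,110]])/6+[220,170]-0.4
P=px2w(c,T,A,39)[:,:2];print(P.round(1))
B=np.array([[108,237],[178,345]])/6+[220,170]-.4
Q=px2w(c,T,B,5)[:,:2];print(Q.round(1))
for a,b in((P[0],P[3]),(P[1],P[2])): d=b-a;print("axis deg",np.degrees(np.arctan2(d[1],d[0])),np.hypot(*d))
s=ctrl.observe();w,x,y,z=s["eef_rot"];print(R.from_quat([x,y,z,w]).as_matrix().round(3))
E
```

```text
[[533.3  47.3]
 [522.4  -8.3]
 [590.2 -17.9]
 [599.9  35.4]]
[[488.6  60.5]
 [475.  -13.2]]
axis deg -10.175720452877368 67.71739040799083
axis deg -8.072177105251011 68.38706641810164
[[-0.954  0.3   -0.   ]
 [ 0.3    0.954 -0.001]
 [ 0.    -0.001 -1.   ]]
```

Emit:
drive_tool(moves=[0, 0, 0, -2.96, -1.92, 0.3, 0, 0, 0, 0, -2.96, -1.92, 0.3, 0, 0, 0, 0, -2.96, -1.92, 0.3, 0, 0, 0, 0, -2.96, -1.92, 0.3, 0, 0, 0, 0, -2.96, -1.92, 0.3, 0, 0, 0, 0, -2.96, -1.92, 0.3, 0, 0, 0, 0, -2.96, -1.92, 0.3, 0, 0, 0, 0, -2.96, -1.92, 0.3, 0, 0, 0, 0, -2.96, -1.92, 0.3, 0, 0, 0, 0, -2.96, -1.92, 0.3, 0, 0, 0, 0, -2.96, -1.92, 0.3, 0, 0, 0, 0, -2.96, -1.92, 0.3, 0])

```text
t: 1.15
tool_pos: [428.0, 172.8, 202.5]
eef_rot: [-0.0, 0.152, 0.988, 0.0]
wrist_force: [0.2, -0.0, -0.2]
grip_width: 88.0
grasp_force: 0.0
```

Emit:
drive_tool(moves=[0, 0, 0, -2.96, -1.92, 0.3, 0, 0, 0, 0, -2.96, -1.92, 0.3, 0, 0, 0, 0, -2.96, -1.92, 0.3, 0, 0, 0, 0, -2.96, -1.92, 0.3, 0, 0, 0, 0, -2.96, -1.92, 0.3, 0, 0, 0, 0, -2.96, -1.92, 0.3, 0, 0, 0, -0.063, 0, 0, 0, 0, 0, 0, -0.063, 0, 0, 0, 0, 0, 0, 0, 0, 0, 0, 0, 0, 0, 0, 0, 0, 0, 0])

```text
t: 1.98
tool_pos: [562.0, 11.3, 184.5]
eef_rot: [-0.0, 0.09, 0.996, 0.0]
wrist_force: [0.1, 0.6, 0.1]
grip_width: 88.0
grasp_force: 0.0
```

```bash
python3 - <<'E'
from h import *
s=ctrl.observe();im=ctrl.snapshot("wrist");np.save("pics/w2.npy",im)
import pickle;pickle.dump(s,open("pics/w2.pkl","wb"))
print(s["t"],s["tool_pos"],s["eef_rot"])
cv2.imwrite("pics/w2.png",im[:,:,::-1])
c,T=cam("wrist",s)
for k in blob(cv2.inRange(hsv(im),(105,120,30),(130,255,255))):
    P=px2w(c,T,k[:,0],39);print(cv2.boundingRect(k),[np.round(v,2) for v in rect(P)])
E
```

```text
1.9833 [561.96869981  11.30251535 184.54438783] [-1.96817731e-04  9.01946749e-02  9.95924134e-01  2.23951322e-05]
(230, 139, 56, 66) [array([561.39,  11.62]), array([61.06, 74.95]), np.float64(79.64)]
```

View pics/w2.png

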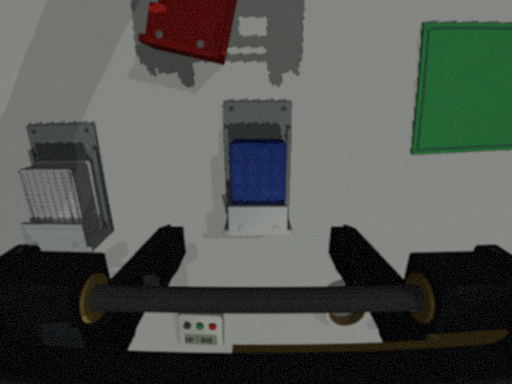

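The wrist view shows the blue block at (258,172), centred between the fingers and aligned with the tool; its lip is at (258,218). The mat is at (470,88). Now I descend 169 mm and grip.

Emit:
drive_tool(moves=[0, 0, 0, 0, 0, 3.5, 0, 0, 0, 0, 0, 0, 3.5, 0, 0, 0, 0, 0, 0, 3.5, 0, 0, 0, 0, 0, 0, 2.5, 0, 0, 0, 0, 0, 0, 1.5, 0, 0, 0, 0, 0, 0, 1.0, 0, 0, 0, 0, 0, 0, 0.8, 0, 0, 0, 0, 0, 0, 0.6, 0, 0, 0, 0, 0, 0, 0, 0, 0, 0, 0, 0, 0, 0, 0])

```text
t: 2.87
tool_pos: [562.4, 11.2, 16.3]
eef_rot: [0.0, 0.089, 0.996, -0.0]
wrist_force: [-0.9, -0.6, 0.2]
grip_width: 88.1
grasp_force: 0.0
```

Emit:
drive_tool(moves=[0, 0, 0, 0, 0, 0, 0.2, 0, 0, 0, 0, 0, 0, 0.3, 0, 0, 0, 0, 0, 0, 0.4, 0, 0, 0, 0, 0, 0, 0.5, 0, 0, 0, 0, 0, 0, 0.6, 0, 0, 0, 0, 0, 0, 0.8, 0, 0, 0, 0, 0, 0, 1, 0, 0, 0, 0, 0, 0, 1, 0, 0, 0, 0, 0, 0, 1, 0, 0, 0, 0, 0, 0, 1, 0, 0, 0, 0, 0, 0, 1])

```text
t: 3.78
tool_pos: [562.3, 11.4, 16.1]
eef_rot: [0.0, 0.089, 0.996, 0.0]
wrist_force: [-1.1, 1.9, 6.2]
grip_width: 61.4
grasp_force: 30.0
```

Emit:
drive_tool(moves=[0, 0, 0, 0.3, 0, 0, 1, 0, 0, 0, 0.5, 0, 0, 1, 0, 0, 0, 0.5, 0, 0, 1, 0, 0, 0, 0.5, 0, 0, 1, 0, 0, 0, 0.5, 0, 0, 1, 0, 0, 0, 0.5, 0, 0, 1, 0, 0, 0, 0.5, 0, 0, 1, 0, 0, 0, 0.5, 0, 0, 1, 0, 0, 0, 0.5, 0, 0, 1, 0, 0, 0, 0.5, 0, 0, 1, 0, 0, 0, 0.2, 0, 0, 1, 0, 0, 0, 0, 0, 0, 1])

```text
t: 4.78
tool_pos: [512.4, 20.2, 16.1]
eef_rot: [0.0, 0.089, 0.996, -0.0]
wrist_force: [2.1, 0.2, 8.6]
grip_width: 61.7
grasp_force: 30.0
```

```bash
python3 - <<'E'
from h import *
s=ctrl.observe();print(s["tool_pos"],s["wrist_force"],s["moment"],s["grip_width"],s["grasp_force"])
a=ctrl.snapshot("scene");cv2.imwrite("pics/s3.png",cv2.resize(a[150:260,170:350,::-1],None,fx=4,fy=4,interpolation=cv2.INTER_CUBIC))
E
```

```text
[512.40311309  20.22810682  16.09509201] [2.10445477 0.19241277 8.61529445] [ 0.07925475 -0.33056331 -0.10583084] 61.70399525826305 29.98722986318171
```

View pics/s3.png

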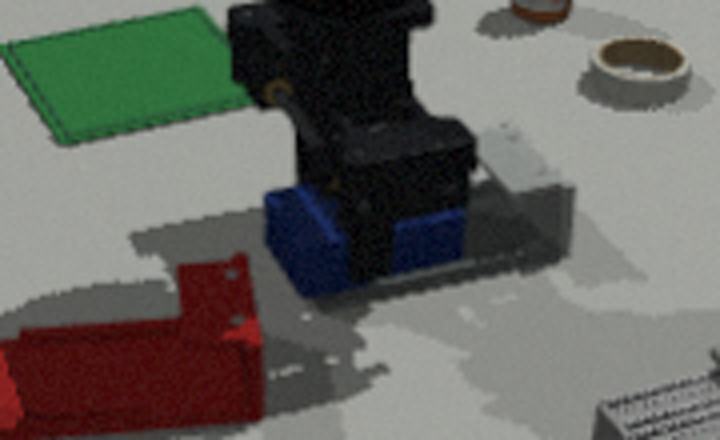

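The slide worked: the block's rear at crop px (463,235) is forward of the lip edge at about (478,150), with the block still in the dock. Next I lift straight up and carry it to the mat.

Emit:
drive_tool(moves=[0, 0, 0, 0, 0, -0.3, 1, 0, 0, 0, 0, 0, -0.5, 1, 0, 0, 0, 0, 0, -0.8, 1, 0, 0, 0, 0, 0, -1, 1, 0, 0, 0, 0, 0, -1, 1, 0, 0, 0, 0, 0, -1, 1, 0, 0, 0, 0, 0, -1, 1, 0, 0, 0, 0, 0, -1, 1, 0, 0, 0, 0, 0, -0.8, 1, 0, 0, 0, 0, 0, -0.4, 1, 0, 0, 0, 0, 0, -0.2, 1, 0, 0, 0, 0, 0, 0, 1])

```text
t: 5.83
tool_pos: [512.9, 20.1, 96.0]
eef_rot: [0.0, 0.089, 0.996, -0.0]
wrist_force: [-1.4, 0.6, -4.4]
grip_width: 61.4
grasp_force: 30.0
```

Emit:
drive_tool(moves=[0, 0, 0, 0.2, 0.8, 0, 1, 0, 0, 0, 0.4, 1.6, 0, 1, 0, 0, 0, 0.6, 2.5, 0, 1, 0, 0, 0, 0.7, 3, 0, 1, 0, 0, 0, 0.7, 3, 0, 1, 0, 0, 0, 0.7, 3, 0, 1, 0, 0, 0, 0.7, 3, 0, 1, 0, 0, 0, 0.7, 3, 0, 1, 0, 0, 0, 0.6, 2.5, 0, 1, 0, 0, 0, 0.5, 2, 0, 1, 0, 0, 0, 0.3, 1.2, 0, 1, 0, 0, 0, 0.1, 0.4, 0, 1])

```text
t: 6.83
tool_pos: [497.3, 288.8, 95.1]
eef_rot: [-0.0, 0.088, 0.996, -0.0]
wrist_force: [0.5, -0.3, -3.0]
grip_width: 61.9
grasp_force: 30.0
```

Emit:
drive_tool(moves=[0, 0, 0, 0, 0, 0, 1, 0, 0, 0, 0, 0, 0, 1, 0, 0, 0, 0, 0, 0, 1])

```text
t: 7.08
tool_pos: [498.3, 286.0, 95.6]
eef_rot: [-0.0, 0.09, 0.996, -0.0]
wrist_force: [-0.1, -0.1, -4.0]
grip_width: 62.0
grasp_force: 30.0
```

```bash
python3 - <<'E'
from h import *
s=ctrl.observe();print(s["tool_pos"],s["wrist_force"],s["moment"],s["grip_width"],s["grasp_force"])
w=ctrl.snapshot("wrist");c,T=cam("wrist",s)
for nm,lo,hi,z in(("mat",(45,120,30),(75,255,255),4),("blue",(105,120,30),(130,255,255),39+64)):
  for k in blob(cv2.inRange(hsv(w),lo,hi)):
    P=px2w(c,T,k[:,0],z);print(nm,cv2.boundingRect(k),[np.round(v,2) for v in rect(P)])
a=ctrl.snapshot("side")
cv2.imwrite("pics/s4.png",np.hstack([cv2.resize(w,(400,300)),cv2.resize(a[100:220,190:350],(400,300),interpolation=cv2.INTER_CUBIC)])[:,:,::-1])
E
```

```text
[498.32415244 285.95643947  95.63390018] [-0.10389485 -0.07275512 -4.04131259] [0.02227018 0.07065779 0.00835824] 61.9566514452646 29.992216732352972
mat (173, 123, 168, 109) [array([494.52, 288.29]), array([147.04, 104.94]), np.float64(83.12)]
blue (206, 313, 103, 31) [array([561.79, 273.85]), array([67.38, 26.66]), np.float64(79.83)]
blue (196, 180, 122, 108) [array([494.17, 285.68]), array([69.96, 69.42]), np.float64(79.78)]
blue (492, 90, 20, 19) [array([440.49, 425.19]), array([ 7.49, 10.92]), np.float64(20.39)]
blue (475, 67, 20, 43) [array([432.85, 414.19]), array([10.33, 20.9 ]), np.float64(89.03)]
```

View pics/s4.png

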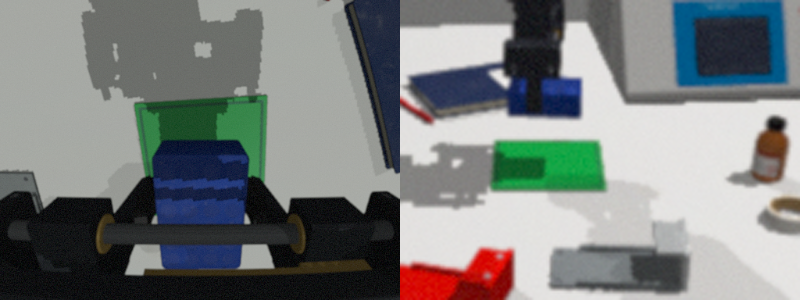

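The block is held level over the mat (side view: block at (545,97), mat at (548,165)). The mat centre measures about (516,286) against a block centre of about (511,284), which is within tolerance. Now I lower it.

Emit:
drive_tool(moves=[0, 0, 0, -0.1, 0, 0.6, 1, 0, 0, 0, -0.1, 0, 1.2, 1, 0, 0, 0, -0.1, 0, 1.5, 1, 0, 0, 0, 0, 0, 1.5, 1, 0, 0, 0, 0, 0, 1.0, 1, 0, 0, 0, 0, 0, 0.7, 1, 0, 0, 0, 0, 0, 0.5, 1, 0, 0, 0, 0, 0, 0.3, 1, 0, 0, 0, 0, 0, 0.2, 1, 0, 0, 0, 0, 0, 0.2, 1, 0, 0, 0, 0, 0, 0.1, 1, 0, 0, 0, 0, 0, 0, 1])

```text
t: 8.18
tool_pos: [501.1, 286.5, 17.8]
eef_rot: [0.0, 0.089, 0.996, 0.0]
wrist_force: [-0.6, -0.9, -3.6]
grip_width: 61.7
grasp_force: 30.0
```

Emit:
drive_tool(moves=[0, 0, 0, 0, 0, 0.1, 1, 0, 0, 0, 0, 0, 0.1, 1, 0, 0, 0, 0, 0, 0, 1, 0, 0, 0, 0, 0, 0, 1])

```text
t: 8.52
tool_pos: [501.1, 286.5, 15.7]
eef_rot: [0.0, 0.089, 0.996, 0.0]
wrist_force: [0.2, 0.2, -4.0]
grip_width: 61.4
grasp_force: 30.0
```

Not yet touching, since the wrist still carries the full weight. I go down in 0.5 mm steps.

Emit:
drive_tool(moves=[0, 0, 0, 0, 0, 0.05, 1, 0, 0, 0, 0, 0, 0.05, 1, 0, 0, 0, 0, 0, 0, 1, 0, 0, 0, 0, 0, 0, 1])

```text
t: 8.85
tool_pos: [501.2, 286.5, 15.1]
eef_rot: [0.0, 0.089, 0.996, 0.0]
wrist_force: [-2.0, -1.6, 3.7]
grip_width: 61.9
grasp_force: 30.0
```

Contact: the vertical force rose from -4.0 to +3.7 N. I release slowly and rise.

Emit:
drive_tool(moves=[0, 0, 0, 0, 0, 0, 0.3, 0, 0, 0, 0, 0, 0, 0.2, 0, 0, 0, 0, 0, 0, 0.1, 0, 0, 0, 0, 0, 0, 0, 0, 0, 0, 0, 0, 0, 0, 0, 0, 0, 0, 0, 0, 0, 0, 0, 0, 0, 0, 0, 0, 0, 0, 0, 0, 0, 0, 0])

```text
t: 9.52
tool_pos: [501.1, 286.5, 14.7]
eef_rot: [0.0, 0.089, 0.996, 0.0]
wrist_force: [0.2, -0.9, -0.5]
grip_width: 88.0
grasp_force: 0.0
```

Emit:
drive_tool(moves=[0, 0, 0, 0, 0, -0.5, 0, 0, 0, 0, 0, 0, -1, 0, 0, 0, 0, 0, 0, -2, 0, 0, 0, 0, 0, 0, -3, 0, 0, 0, 0, 0, 0, -3, 0, 0, 0, 0, 0, 0, -3, 0, 0, 0, 0, 0, 0, -2, 0, 0, 0, 0, 0, 0, -1, 0, 0, 0, 0, 0, 0, 0, 0, 0, 0, 0, 0, 0, 0, 0])

```text
t: 10.35
tool_pos: [500.8, 286.4, 169.3]
eef_rot: [-0.0, 0.089, 0.996, -0.0]
wrist_force: [0.3, -0.1, -0.9]
grip_width: 88.0
grasp_force: 0.0
```

```bash
python3 - <<'E'
from h import *
s=ctrl.observe();print(s["t"],s["tool_pos"],s["grip_width"],s["grasp_force"])
w=ctrl.snapshot("wrist");c,T=cam("wrist",s)
for nm,lo,hi,z in(("mat",(45,120,30),(75,255,255),4),("blue",(105,120,30),(130,255,255),38)):
  for k in blob(cv2.inRange(hsv(w),lo,hi)):
    P=px2w(c,T,k[:,0],z);print(nm,cv2.boundingRect(k),[np.round(v,2) for v in rect(P)])
a=ctrl.snapshot("side")
cv2.imwrite("pics/s5.png",np.hstack([cv2.resize(w,(400,300)),cv2.resize(a[100:220,190:350],(400,300),interpolation=cv2.INTER_CUBIC)])[:,:,::-1])
E
```

```text
10.35 [500.81464393 286.39833809 169.29082212] 87.96102665442574 0.0
mat (191, 115, 130, 123) [array([515.59, 285.95]), array([146.88, 147.31]), np.float64(83.35)]
blue (228, 142, 58, 86) [array([511.5 , 283.49]), array([60.3 , 96.34]), np.float64(79.74)]
```

View pics/s5.png

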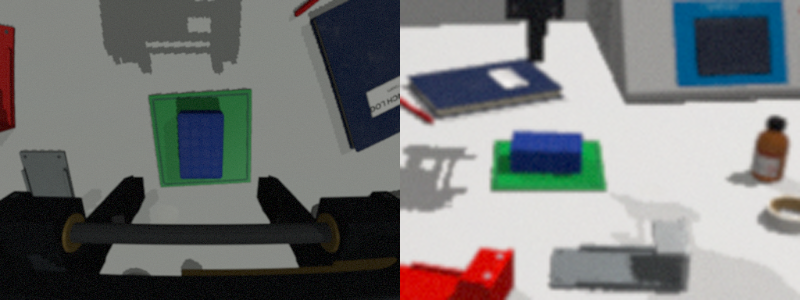

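The block sits flat on the mat (wrist view (200,145), side view (547,152)), about 5 mm from the mat's centre, with the gripper clear. I hand in.

```bash
python3 -c "
from rig import ctrl
print(ctrl.close_job())"
```

```text
the job is handed in; nothing more can be done
None
```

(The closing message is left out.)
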